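# Test a sample of nuts: fill the tester through its funnel, then hold the probe on its pad

### The arm

A 6-joint arm with a two-finger parallel gripper is mounted at the origin on the work surface. World frame = base frame: x ahead of the robot, y to its left, z up, the work surface at z = 0. Lengths are in mm, angles in rad, forces in N, time in s.
With the tool pointing down it reaches from about 350 to 875 mm from the base axis. Payload 4.2 kg.
Tool frame: the origin (TCP) lies midway between the tips of the shut fingers; the grasp point (between the pads) lies 19 mm behind it; z points along the fingers, y is the line along which they close (so a half turn about z gives the same grasp; the last joint's range is limited). The gripper opens to 85 mm and grips with 20 to 120 N. Pads are 22 mm wide; open, the fingers measure 114 mm over their backs; the gripper's body (76 mm by 85 mm) begins 54 mm behind the grasp point. The pads swing forward as they close: fully open they stand 13 mm farther back than shut.
Start: joints at [-1.076, 0.385, 0.008, 0, -1.194, -0.259], TCP at [146.03, -607.679, 231.312] pointing down, gripper open.
Joint ranges: [-3.14, 3.14], [-1.21, 2.06], [-1.07, 1.41], [-3.16, 2.05], [-2.99, -0.16], [-3.1, 3.1]. Speed limits (rad/s): [2.79, 2.79, 3.14, 3.14, 3.14, 3.14].

### API

Orientations are given as a unit quaternion [x, y, z, w].
In Python, from bench import sensors, get_image, camera_params, job_done gives the robot as it stands.
- The arm moves only by the tool servo_tool, never from a script. Its argument "motion" is a list of rows, each an object with "travel": the shift along the tool's x, y, z as a fraction of full scale, a list of three; "rot": the turn, a rotation vector about the tool's x, y, z as a fraction of full scale, a list of three; "hand": the opening, from 0 (shut) to 1 (fully open). In form: [{"travel": [x, y, z], "rot": [wx, wy, wz], "hand": hand}, ...]. A call has 1 to 10 rows; each row shifts and turns the commanded pose from where the row before left it, along the tool's axes as they then stand; what a row does not reach is not made up. Full scale, the value 1, is 25 cm for a shift and 360 degrees for a turn. A row lasts 1/12 s, in which the tool goes at most 41.7 mm and 7.16 degrees, less where a joint would pass 70% of its speed; a pose out of reach is approached as far as the arm can. A call with a number of a shift or a turn outside -1 to 1 is refused whole. A call with a gripper value outside its range is refused whole. The fingers move at their own pace and stop on an object; the grip force is fixed at half the most. Time passes only in rows, so rows that do not move let the fingers close. It gives the time, the measured TCP pose, the force, the opening and the grip force at its end, in the units of the state.
- sensors.read_state(): the state, without advancing time (a new reading comes with each control period).
- get_image(name): name is "side" or "top" or "wrist"; returns (picture, depth): 400x640x3 uint8, red, green, blue; 400x640 float32, mm along the optical axis (not along the pixel's ray), 0 where there is no reading.
- camera_params(name): a dict with "camera_matrix" (3x3 intrinsics, pixels), "R" (3x3) and "t" (3): a world point X has camera coordinates R X + t; the wrist camera has in their place "mount" (4x4, takes a point from camera to tool coordinates, whose origin is the TCP and whose axes are the flange's). Camera axes: x right, y down, z forward; pixel columns grow to the right and rows downward; lengths in mm; the calibration is good to about 2 mm. A picture is of the moment at which its call begins: read the wrist's pose just before it. camera_params takes no time and is no camera call.
- job_done(): hands the job in; it is judged then, once.
The state is a dict: "clock": time; "joints": joint angles; "joint_vel": joint speeds; "joint_efforts": joint torques, N m; "position": TCP position; "ee_rot": TCP orientation; "contact_force": force on the tool from outside, world axes, zero at the start; "wrist_torque": the same for the moment, N m; "gripper_width": finger opening in mm; "grasp_force": force on a finger pad.
Only numpy, scipy, OpenCV 4.12 (cv2) and the standard library are available. Lean on these libraries where they do the work, as an engineer would, in place of code of your own. Each camera call takes 0.05 s, during which the arm holds its last target. There are 200 camera calls.

### The job

Take a test reading of the nuts: pour all four from the steel scoop through the funnel into the tester's clear tube without touching them with the fingers, and set the empty scoop back down flat on the counter. Then take the contact probe from its holder and with its tip gently press the dot in the middle of the tester's round sprung pad, the probe square to the sloping pad and the pad pushed in lightly, about halfway, not to its stop. Finish while still gripping the probe and holding it there, touching the tester with nothing but the probe; leave the tins, dish and bell where they are.

Things in the scene. Friction and masses are not known exactly. Their poses are not given: they have to be found in the camera images.
- tester: fixed nut tester; origin under the centre of its base (120 mm in x, 260 in y, 25 thick), front -x faces the robot, turned up to 15 deg. Clear tube with steel funnel at y = +68 mm. White console at -y (y -11 to -121), its face sloping 20 deg down to the front, bearing a square fixed steel pad (24 mm, y = -40, not used) and a round sprung steel pad (34 mm wide, 12 mm dark dot in its middle, y = -88)
- funnel_mouth (a point): centre of the funnel's open top, 130 mm above the counter; the mouth is 110 mm across inside and the cone narrows over 40 mm of height into the clear tube, 46 mm inside diameter; axes as the tester's
- tube_floor (a point): centre of the floor of the clear tube, 25 mm above the counter, straight under the funnel mouth; the tube is 65 mm high from here to the funnel's cone; axes as the tester's
- pad (a joint): how far the round pad is pushed in along its own axis: 0 = out, 0.010 m = against its stop. A soft spring: about 0.9 N to start it and 0.6 N more per mm, about 7 N at the stop; it comes back out when let go
- pad_top (a point): the dot in the middle of the round pad's top face (moves with the pad); z points out of the pad, square to its face, 20 deg from vertical, leaning to the tester's front (-x). With the pad out, this point is 12 mm off the console face
- holder: fixed grey block, 70 x 70 mm and 55 mm tall, origin at the centre of its underside; the probe stands in its 12 mm wide central through hole, sides parallel to the block's
- probe: contact probe, 90 g, 150 mm long: steel pin 8 mm thick, 50 mm long, below a black square handle 22 x 22 x 100 mm. Origin at the tip; z runs along it from tip to handle (handle z = 50 to 150 mm), x and y square to the handle's flats. Starts upright in the holder, handle resting on the holder's top, tip 5 mm above the counter
- probe_tip (a point): the probe's tip (same point and axes as probe)
- scoop: steel scoop, 160 g, loose, holds the nuts; origin under the centre of its tray (90 mm in x, 64 in y, walls 42 high). Open mouth at +x, at first roughly towards the robot; the floor climbs 12 deg to the mouth: level keeps the nuts in, nose-down tilt well past 12 deg (40 empties it) rolls them out. Behind the rear wall a black upright grip plate: 14 mm thick in y, x -79 to -47, 88 high
- scoop_mouth (a point): middle of the front edge of the scoop's floor, at (45, 0, 23) mm in the scoop's frame, axes as the scoop's
- scoop_grip (a point): place to pinch on the scoop's grip plate, at (-63, 0, 66) mm in the scoop's frame, axes as the scoop's
- nut0: whole nut in its shell, a brown ball 20 mm across, about 10 g, origin at its centre; starts in the scoop
- nut1: whole nut in its shell, a brown ball 20 mm across, about 10 g, origin at its centre; starts in the scoop
- nut2: whole nut in its shell, a brown ball 20 mm across, about 10 g, origin at its centre; starts in the scoop
- nut3: whole nut in its shell, a brown ball 20 mm across, about 10 g, origin at its centre; starts in the scoop
- tin0: loose bystander: short cylindrical metal tin with a screw lid, 66 mm across, 54 mm tall, origin at the centre of its underside; leave it alone
- tin1: loose bystander: short cylindrical metal tin with a screw lid, 66 mm across, 54 mm tall, origin at the centre of its underside; leave it alone
- tin2: loose bystander: short cylindrical metal tin with a screw lid, 66 mm across, 54 mm tall, origin at the centre of its underside; leave it alone
- dish: loose bystander: shallow clay dish, 100 mm across, 32 mm high, origin under its centre; leave it alone
- bell: loose bystander: small brass-look bell, 48 mm across and 48 mm tall, origin under its centre; leave it alone

How it is judged:
By the outcome, as a careful person would: the job done as asked, in the order asked, and still so for the second after the job is handed in, while the arm keeps its last pose, push and grip.
It also fails if it takes over 72 s, if anything falls off the work surface, if the arm or the gripper's body presses on something with over 40 N, if the wrist force passes 120 N, or if a joint passes its speed limit or range.

## Working session

There is one attempt and no reset: what is moved stays moved. The work goes in short steps, Python scripts to look and compute and a tool call to move; the robot and the scene stay as the last step left them, time stands still between calls to the robot, and variables do not carry over. Pictures are saved under pics/ and viewed, at most 10 in all, crops included, and the job is handed in when it is done.

Besides the shell and the picture viewer there is one more tool, called after "Call:" by a JSON object that holds its "api" and its "payload". servo_tool: Moves the arm, as the interface text tells. Its arguments: {"type":"object","properties":{"motion":{"type":"array"}},"required":["motion"]}

```bash
mkdir -p pics
cat > h.py <<'E'
import numpy as np, cv2
from bench import sensors, get_image, camera_params, job_done
from scipy.spatial.transform import Rotation as Rn
def cloud(name):
    s=sensors.read_state(); im,d=get_image(name); c=camera_params(name); K=np.array(c["camera_matrix"])
    v,u=np.mgrid[0:400,0:640]; P=np.stack([(u-K[0,2])/K[0,0]*d,(v-K[1,2])/K[1,1]*d,d],-1)
    if "mount" in c:
        M=np.array(c["mount"]); P=P@M[:3,:3].T+M[:3,3]; P=P@Rn.from_quat(s["ee_rot"]).as_matrix().T+np.array(s["position"])
    else: P=(P-np.array(c["t"]).ravel())@np.array(c["R"])
    P[d==0]=np.nan
    return im,P
def save(n,im): cv2.imwrite("pics/"+n+".png",im[...,::-1])
E
python3 - <<'E'
from h import *
print(sensors.read_state())
for n in("top","side"):
    im,P=cloud(n); np.savez(n+".npz",im=im,P=P); save(n,im)
    print(camera_params(n))
print(camera_params("wrist"))
E
```

```text
{'clock': 0.0, 'joints': array([-1.07637246e+00,  3.85537154e-01,  6.64831094e-03, -5.01951838e-04,
       -1.19398475e+00, -2.58613616e-01]), 'joint_vel': array([-0.00030405,  0.00099775, -0.00089708,  0.00104041, -0.00036519,
       -0.00021636]), 'joint_efforts': array([-6.32257488e-04, -3.92289770e+01,  1.88391173e+01,  4.18621883e+00,
       -4.76477449e-03,  8.01366951e-06]), 'position': array([ 145.91627592, -607.13966048,  230.24164653]), 'ee_rot': array([-1.17540123e-01,  9.93067564e-01,  1.05164983e-03, -1.64959515e-04]), 'contact_force': array([ 1.13155256, -0.47247779,  0.72007618]), 'wrist_torque': array([-0.05619107,  0.00138934,  0.00921249]), 'grasp_force': 0.0, 'gripper_width': 85.45712305525382}
{'camera_matrix': array([[486.60580677,   0.        , 313.87171376],
       [  0.        , 486.60580677, 203.74538503],
       [  0.        ,   0.        ,   1.        ]]), 'R': array([[ 0.01920028, -0.99963959, -0.01876285],
       [-0.98725596, -0.01599054, -0.15833502],
       [ 0.15797793,  0.02156381, -0.98720716]]), 't': array([  15.66024787,  561.58047654, 1166.532913
[... 209 characters left out ...]
5282198,  0.00929979],
       [-0.37353979,  0.42163923, -0.82624959],
       [ 0.53547274, -0.62932012, -0.56322742]]), 't': array([444.74363223, 288.07678267, 762.41173899])}
{'camera_matrix': array([[300.43572387,   0.        , 320.15023292],
       [  0.        , 300.43572387, 193.2731912 ],
       [  0.        ,   0.        ,   1.        ]]), 'mount': array([[ 1.95239845e-03, -9.55136878e-01, -2.96158289e-01,
         7.58280847e+01],
       [ 9.99997897e-01,  1.67886871e-03,  1.17790026e-03,
         5.67696607e-02],
       [-6.27845092e-04, -2.96159966e-01,  9.55138147e-01,
        -1.43718807e+02],
       [ 0.00000000e+00,  0.00000000e+00,  0.00000000e+00,
         1.00000000e+00]])}
```

View pics/top.png

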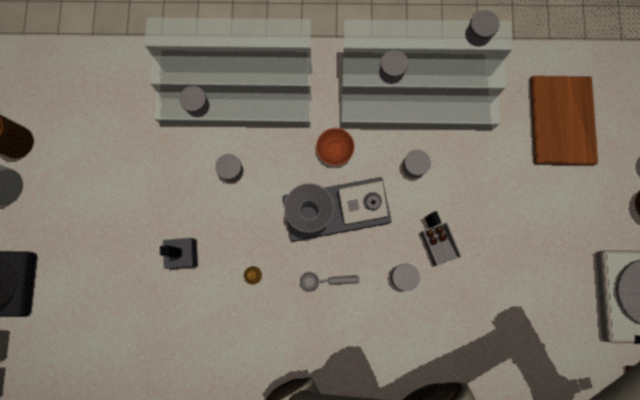

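View pics/side.png

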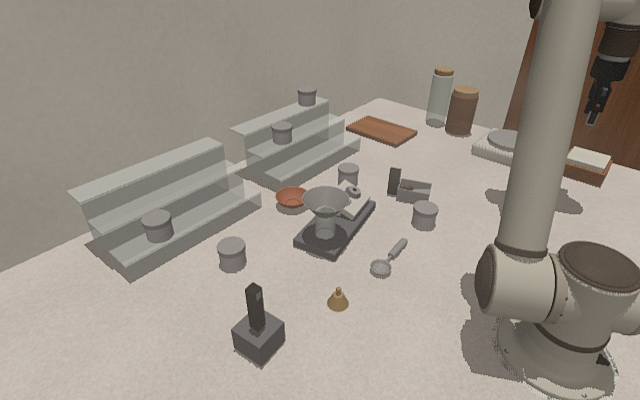

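The top view shows the funnel at (309,209), the console pad at (373,201), the scoop at (438,240) with its grip plate at (431,218), and the holder and probe at (180,253). There are tins at (405,277), (416,163) and (229,167), the bell at (253,274), and a spoon at (330,281).

Run:
```python
from h import *
D=np.load("top.npz"); im,P=D["im"],D["P"]
a=cv2.resize(im[165:285,280:470],None,fx=4.2,fy=4.2,interpolation=cv2.INTER_CUBIC); save("crop1",a)
def rect(name,u0,u1,v0,v1,z0,z1):
    Q=P[v0:v1,u0:u1].reshape(-1,3); Q=Q[(Q[:,2]>z0)&(Q[:,2]<z1)]
    r=cv2.minAreaRect(Q[:,:2].astype(np.float32)); print(name,len(Q),np.round(Q.mean(0),1),np.round(r[0],1),np.round(r[1],1),round(r[2],1))
rect("tester base",270,400,170,250,12,33)
rect("funnel rim",270,340,170,250,118,140)
rect("console",330,400,170,235,50,110)
rect("scoop walls",415,465,205,275,34,50)
rect("scoop all",415,465,205,275,8,50)
rect("plate",415,465,200,275,75,100)
rect("holder",150,205,230,280,45,65)
rect("probe",150,205,230,280,130,180)
for n,u,v in(("tin",405,277),("tin",416,163),("tin",229,167),("bell",253,274),("spoon",310,281),("spoonh",345,280),("pad",373,201),("padsq",353,205)): print(n,np.round(P[v,u],1))
```

```text
tester base 1670 [535.1 -25.6  24.5] [554.3 -29.7] [120.4 260.2] 11.8
funnel rim 700 [543.8  37.5 125.4] [540.8  36.7] [112.7 113.4] 46.4
console 1348 [573.4 -92.   64.5] [569.2 -93.9] [ 86.2 110.5] 12.1
scoop walls 210 [ 480.  -283.8   40.4] [ 461.  -287.4] [ 98.9 140.4] 80.5
scoop all 1081 [ 471.  -288.8   23.7] [ 462.6 -287.2] [ 99.6 142.3] 81.1
plate 94 [ 526.6 -264.9   86. ] [ 527.1 -266.1] [31.7 14.7] 23.6
holder 665 [432.8 352.3  55.1] [434.4 357.6] [70.6 71.8] 5.6
probe 136 [433.6 354.9 150.9] [433.7 357.2] [22.2 23.3] 3.6
tin [ 385.  -197.2   53.5]
tin [ 666.5 -227.2   55. ]
tin [648.6 239.2  58.7]
bell [385.5 172.7  31.5]
spoon [371.2  32.5   1.6]
spoonh [375.3 -54.8  15.7]
pad [ 566.3 -118.7   70.2]
padsq [556.4 -70.5  65.4]
```

View pics/crop1.png

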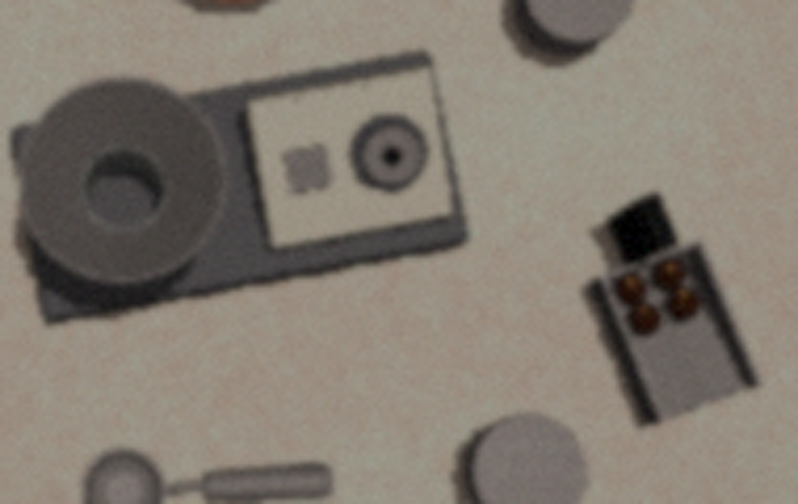

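Call:
{"api": "servo_tool", "payload": {"motion": [{"travel": [-0.1286, 0.0696, 0], "rot": [0, 0, 0], "hand": 1}, {"travel": [-0.1286, 0.0696, 0], "rot": [0, 0, 0], "hand": 1}, {"travel": [-0.1286, 0.0696, 0], "rot": [0, 0, 0], "hand": 1}, {"travel": [-0.1286, 0.0696, 0], "rot": [0, 0, 0], "hand": 1}, {"travel": [-0.1286, 0.0696, 0], "rot": [0, 0, 0], "hand": 1}, {"travel": [-0.1286, 0.0696, 0], "rot": [0, 0, 0], "hand": 1}, {"travel": [-0.1286, 0.0696, 0], "rot": [0, 0, 0], "hand": 1}, {"travel": [-0.1286, 0.0696, 0], "rot": [0, 0, 0], "hand": 1}, {"travel": [-0.1286, 0.0696, 0], "rot": [0, 0, 0], "hand": 1}, {"travel": [-0.1286, 0.0696, 0], "rot": [0, 0, 0], "hand": 1}]}}

```text
clock: 0.93
position: [418.8, -361.7, 231.0]
ee_rot: [-0.118, 0.993, 0.0, -0.0]
contact_force: [1.3, -0.9, -0.7]
gripper_width: 85.5
grasp_force: 0.0
```

Call:
{"api": "servo_tool", "payload": {"motion": [{"travel": [-0.1286, 0.0696, 0], "rot": [0, 0, 0], "hand": 1}, {"travel": [-0.1286, 0.0696, 0], "rot": [0, 0, 0], "hand": 1}, {"travel": [-0.1286, 0.0696, 0], "rot": [0, 0, 0], "hand": 1}, {"travel": [-0.1286, 0.0696, 0], "rot": [0, 0, 0], "hand": 1}, {"travel": [0, 0, 0], "rot": [0, 0, 0], "hand": 1}, {"travel": [0, 0, 0], "rot": [0, 0, 0], "hand": 1}]}}

```text
clock: 1.43
position: [527.7, -264.1, 230.3]
ee_rot: [-0.119, 0.993, 0.0, -0.001]
contact_force: [0.2, -0.5, -0.6]
gripper_width: 85.5
grasp_force: 0.0
```

Run:
```python
from h import *
im,P=cloud("wrist"); s=sensors.read_state(); print(s["position"],s["ee_rot"],s["joints"])
np.savez("w1.npz",im=im,P=P); save("w1",im)
X,Y,Z=P[...,0],P[...,1],P[...,2]
def rect(n,m):
    Q=P[m]; r=cv2.minAreaRect(Q[:,:2].astype(np.float32)); print(n,len(Q),np.round(np.median(Q,0),1),np.round(r[0],1),np.round(r[1],1),round(r[2],1))
near=np.hypot(X-490,Y+280)<95
rect("plate",near&(Z>80)&(Z<95)); rect("walls",near&(Z>37)&(Z<47)); rect("all",near&(Z>8)&(Z<47))
```

```text
[ 526.7249975  -264.98513487  230.52746229] [-1.18268390e-01  9.92981263e-01  3.56566551e-04 -8.19950544e-04] [-1.91749852e-01  3.26131775e-01 -8.21485928e-02 -1.94171336e-04
 -1.16429530e+00 -1.14187774e+00]
plate 465 [ 524.5 -267.3   88.8] [ 525.4 -267. ] [31.8 14. ] 21.9
walls 788 [ 480.7 -278.1   42.9] [ 480.2 -285. ] [116.9  64.2] 21.8
all 5071 [ 466.  -290.7   21.8] [ 481.5 -284.5] [120.7  64.2] 21.8
```

View pics/w1.png

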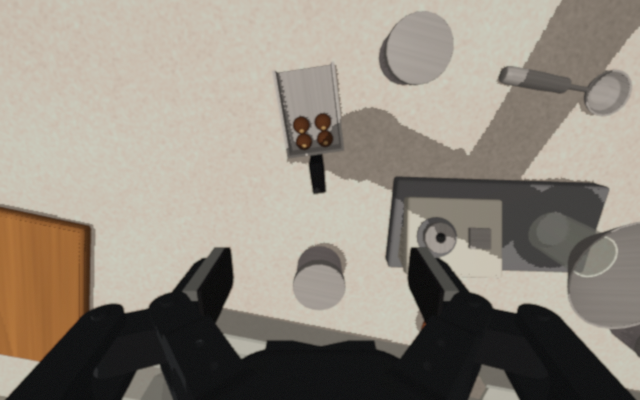

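The wrist view shows the scoop with its four nuts at (313,130), its grip plate at (318,175), and the round pad at (440,238). I'm going down to grip the plate.

Call:
{"api": "servo_tool", "payload": {"motion": [{"travel": [0.0085, -0.005, 0], "rot": [0, 0, -0.0114], "hand": 1}, {"travel": [0, 0, 0], "rot": [0, 0, -0.0114], "hand": 1}, {"travel": [0, 0, 0.14], "rot": [0, 0, 0], "hand": 1}, {"travel": [0, 0, 0.14], "rot": [0, 0, 0], "hand": 1}, {"travel": [0, 0, 0.14], "rot": [0, 0, 0], "hand": 1}, {"travel": [0, 0, 0.12], "rot": [0, 0, 0], "hand": 1}, {"travel": [0, 0, 0.09], "rot": [0, 0, 0], "hand": 1}, {"travel": [0, 0, 0.08], "rot": [0, 0, 0], "hand": 1}, {"travel": [0, 0, 0.014], "rot": [0, 0, 0], "hand": 1}, {"travel": [0, 0, 0], "rot": [0, 0, 0], "hand": 1}]}}

```text
clock: 2.32
position: [523.2, -268.1, 49.1]
ee_rot: [-0.188, 0.982, 0.001, -0.002]
contact_force: [-0.6, -0.2, 0.4]
gripper_width: 85.2
grasp_force: 0.0
```

Run:
```python
from h import *
s=sensors.read_state(); print(s["position"],Rn.from_quat(s["ee_rot"]).as_matrix(),s["joints"],s["contact_force"])
D=np.load("w1.npz"); im,P=D["im"],D["P"]
save("padc",cv2.resize(im[190:280,395:515],None,fx=6,fy=6,interpolation=cv2.INTER_CUBIC))
# console face plane fit + pad
X,Y,Z=P[...,0],P[...,1],P[...,2]
for u in (422,430,436,440,444,450): print(u,[np.round(P[v,u],1).tolist() for v in (226,232,238,244,250)])
```

```text
[ 523.24523419 -268.11340947   49.12017583] [[-9.29607842e-01 -3.68533014e-01 -3.56066864e-03]
 [-3.68537405e-01  9.29612697e-01  6.43892210e-04]
 [ 3.07274724e-03  1.91080683e-03 -9.99993453e-01]] [-1.98224896e-01  5.12083535e-01 -3.00417072e-01  1.01283413e-04
 -7.61913474e-01 -9.95210710e-01] [-0.58180167 -0.19839339  0.35066874]
422 [[558.9, -136.5, 58.8], [565.0, -135.2, 61.4], [571.4, -133.6, 63.1], [577.8, -132.0, 65.1], [505.6, -222.1, 252.7]]
430 [[554.4, -131.1, 65.9], [560.2, -130.2, 69.1], [566.0, -129.2, 72.0], [572.4, -127.4, 73.3], [581.5, -122.2, 68.2]]
436 [[552.2, -125.7, 67.8], [558.7, -123.6, 68.8], [564.6, -122.6, 71.6], [570.5, -121.3, 74.0], [577.1, -119.3, 75.0]]
440 [[551.5, -120.8, 66.8], [557.4, -119.7, 69.5], [563.7, -118.0, 71.0], [569.5, -117.1, 74.1], [575.7, -115.4, 75.8]]
444 [[550.0, -117.3, 68.3], [556.4, -115.3, 69.3], [562.5, -114.0, 71.6], [568.4, -112.7, 74.0], [574.5, -111.3, 76.1]]
450 [[551.4, -105.5, 58.6], [554.8, -108.9, 69.5], [561.0, -107.3, 71.2], [566.6, -106.7, 74.7], [576.4, -99.8, 67.6]]
```

View pics/padc.png

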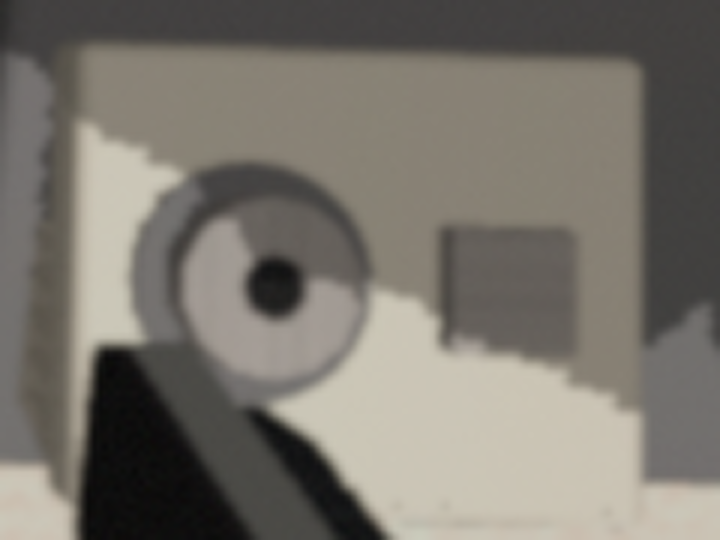

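The crop shows the pad's dark dot at (274,287), which is pixel (440.2,237.3) in the full picture, so the dot is at about (563,-118,71). Closing on the plate.

Call:
{"api": "servo_tool", "payload": {"motion": [{"travel": [0, 0, 0], "rot": [0, 0, 0], "hand": 0}, {"travel": [0, 0, 0], "rot": [0, 0, 0], "hand": 0}, {"travel": [0, 0, 0], "rot": [0, 0, 0], "hand": 0}, {"travel": [0, 0, 0], "rot": [0, 0, 0], "hand": 0}, {"travel": [0, 0, 0], "rot": [0, 0, 0], "hand": 0}, {"travel": [0, 0, 0], "rot": [0, 0, 0], "hand": 0}, {"travel": [0, 0, 0], "rot": [0, 0, 0], "hand": 0}, {"travel": [0, 0, 0], "rot": [0, 0, 0], "hand": 0}]}}

```text
clock: 2.98
position: [525.3, -267.5, 51.0]
ee_rot: [-0.189, 0.982, -0.0, 0.0]
contact_force: [-0.8, 1.0, 4.0]
gripper_width: 13.5
grasp_force: 58.7
```

```bash
cat >> h.py <<'E'
def rows(p,R,wps,hand=0):
    "wps: list of (pos,R); prints rows from p,R and replays rounding"
    out=[]
    for q,S in wps:
        t=np.round(R.T@(q-p)/250,4); w=np.round(Rn.from_matrix(R.T@S).as_rotvec()/(2*np.pi),4)
        p=p+R@t*250; R=R@Rn.from_rotvec(w*2*np.pi).as_matrix(); out.append((t.tolist(),w.tolist()))
    for i,o in enumerate(out): print(i,*o,"mm %.1f deg %.1f"%(250*np.linalg.norm(o[0]),360*np.linalg.norm(o[1])))
    print("end",p.round(1))
    return p,R
E
python3 - <<'E'
from h import *
s=sensors.read_state(); p=np.array(s["position"]); R=Rn.from_quat(s["ee_rot"]).as_matrix(); print(R.round(4))
h=R[:,0]; h=np.array([h[0],h[1],0]);h/=np.linalg.norm(h); up=np.array([0,0,1.]); y=np.cross(up,h)
C=np.array([540.6,36.8,0])
def pose(off,z,th):
    c,sn=np.cos(th),np.sin(th); X=h*c-up*sn; Z=h*sn+up*c
    lip=C+off*h+up*z
    return lip-108*X+28*Z, np.stack([X,y,-Z],1)
P0,_=pose(-27,200,0)
# lift 150 then transit with ramp
w=[]
Rl=pose(0,0,0)[1]
f=np.array([6,18,30,36,30,22,9]); 
for k in f.cumsum()/f.sum()*(P0[2]-p[2]): w.append((p+up*k,Rl))
q=w[-1][0]
f=np.array([8,18,28,34,36,36,36,36,36,32,24,16,8])
for k in f.cumsum()/f.sum(): w.append((q+(P0-q)*k,Rl))
p1,R1=rows(p,R,w)
w=[]
for i in range(1,16): 
    th=np.radians(3.2*i); w.append(pose(-27,200-min(i,10)*3.5,th))
print("pour");rows(p1,R1,w)
E
```

```text
[[-9.289e-01 -3.704e-01  8.000e-04]
 [-3.704e-01  9.289e-01 -4.000e-04]
 [-6.000e-04 -7.000e-04 -1.000e+00]]Traceback (most recent call last):
  File "<stdin>", line 18, in <module>
  File "h.py", line 17, in rows
    t=np.round(R.T@(q-p)/250,4); w=np.round(Rn.from_matrix(R.T@S).as_rotvec()/(2*np.pi),4)
                                            ~~~~~~~~~~~~~~^^^^^^^
  File "scipy/spatial/transform/_rotation.pyx", line 1143, in scipy.spatial.transform._rotation.Rotation.from_matrix
ValueError: Non-positive determinant (left-handed or null coordinate frame) in rotation matrix 0: [[ 9.99999813e-01 -1.51517878e-17  6.11725707e-04]
 [-4.04074486e-07 -9.99999782e-01  6.60548356e-04]
 [-6.11725574e-04  6.60548480e-04  9.99999595e-01]].
```

```bash
cat > pour.py <<'E'
from h import *
s=sensors.read_state(); p=np.array(s["position"]); R=Rn.from_quat(s["ee_rot"]).as_matrix()
h=np.array([-.9289,-.3704,0]);h/=np.linalg.norm(h); up=np.array([0,0,1.]); y=np.cross(up,h)
C=np.array([540.6,36.8,0])
def pose(off,z,th):
    c,sn=np.cos(th),np.sin(th); X=h*c-up*sn; Z=h*sn+up*c
    lip=C+off*h+up*z
    return lip-108*X+28*Z, np.stack([X,-y,-Z],1)
E
python3 - <<'E'
from pour import *
P0,_=pose(-27,200,0)
w=[]
Rl=pose(0,0,0)[1]
f=np.array([6,18,30,36,30,22,9]); 
for k in f.cumsum()/f.sum()*(P0[2]-p[2]): w.append((p+up*k,Rl))
q=w[-1][0]
f=np.array([8,18,28,34,36,36,36,36,36,32,24,16,8])
for k in f.cumsum()/f.sum(): w.append((q+(P0-q)*k,Rl))
p1,R1=rows(p,R,w)
w=[]
for i in range(1,16): 
    th=np.radians(3.2*i); w.append(pose(-27,200-min(i,10)*3.5,th))
print("pour");rows(p1,R1,w)
E
```

```text
0 [-0.0, -0.0, -0.0281] [-0.0001, 0.0001, -0.0] mm 7.0 deg 0.1
1 [-0.0, -0.0, -0.0844] [-0.0, -0.0, -0.0] mm 21.1 deg 0.0
2 [-0.0, -0.0, -0.1407] [-0.0, -0.0, -0.0] mm 35.2 deg 0.0
3 [-0.0, -0.0, -0.1688] [-0.0, -0.0, -0.0] mm 42.2 deg 0.0
4 [-0.0, -0.0, -0.1407] [-0.0, -0.0, -0.0] mm 35.2 deg 0.0
5 [-0.0, -0.0, -0.1032] [-0.0, -0.0, -0.0] mm 25.8 deg 0.0
6 [-0.0, -0.0, -0.0422] [-0.0, -0.0, -0.0] mm 10.6 deg 0.0
7 [-0.0241, 0.0254, 0.0] [-0.0, -0.0, -0.0] mm 8.8 deg 0.0
8 [-0.0542, 0.0573, 0.0] [-0.0, -0.0, -0.0] mm 19.7 deg 0.0
9 [-0.0842, 0.0892, 0.0] [-0.0, -0.0, -0.0] mm 30.7 deg 0.0
10 [-0.1024, 0.1082, 0.0] [-0.0, -0.0, -0.0] mm 37.2 deg 0.0
11 [-0.1083, 0.1146, 0.0] [-0.0, -0.0, -0.0] mm 39.4 deg 0.0
12 [-0.1084, 0.1146, -0.0] [-0.0, -0.0, -0.0] mm 39.4 deg 0.0
13 [-0.1084, 0.1146, -0.0] [-0.0, -0.0, -0.0] mm 39.4 deg 0.0
14 [-0.1083, 0.1146, -0.0] [-0.0, -0.0, -0.0] mm 39.4 deg 0.0
15 [-0.1084, 0.1146, -0.0] [-0.0, -0.0, -0.0] mm 39.4 deg 0.0
16 [-0.0963, 0.1019, -0.0] [-0.0, -0.0, -0.0] mm 35.1 deg 0.0
17 [-0.0722, 0.0764, -0.0] [-0.0, -0.0, -0.0] mm 26.3 deg 0.0
18 [-0.048
[... 381 characters left out ...]
 3.2
4 [0.01, 0.0, -0.0103] [-0.0, -0.0088, 0.0] mm 3.6 deg 3.2
5 [0.0108, 0.0, -0.0105] [-0.0, -0.0089, 0.0] mm 3.8 deg 3.2
6 [0.0116, 0.0, -0.0107] [-0.0, -0.0089, 0.0] mm 3.9 deg 3.2
7 [0.0122, 0.0, -0.011] [-0.0, -0.0089, 0.0] mm 4.1 deg 3.2
8 [0.013, 0.0, -0.0113] [-0.0, -0.0089, 0.0] mm 4.3 deg 3.2
9 [0.0137, 0.0, -0.0117] [-0.0, -0.0089, 0.0] mm 4.5 deg 3.2
10 [0.0069, 0.0, -0.0239] [-0.0, -0.0089, 0.0] mm 6.2 deg 3.2
11 [0.0069, 0.0, -0.0239] [-0.0, -0.0089, 0.0] mm 6.2 deg 3.2
12 [0.0069, -0.0, -0.024] [-0.0, -0.0089, 0.0] mm 6.2 deg 3.2
13 [0.007, -0.0, -0.0239] [-0.0, -0.0088, 0.0] mm 6.2 deg 3.2
14 [0.0069, -0.0, -0.024] [-0.0, -0.0089, 0.0] mm 6.2 deg 3.2
end [613.5  65.9 264. ]
```

Call:
{"api": "servo_tool", "payload": {"motion": [{"travel": [0, 0, -0.03], "rot": [0, 0, 0], "hand": 0}, {"travel": [0, 0, -0.08], "rot": [0, 0, 0], "hand": 0}, {"travel": [0, 0, -0.13], "rot": [0, 0, 0], "hand": 0}, {"travel": [0, 0, -0.15], "rot": [0, 0, 0], "hand": 0}, {"travel": [0, 0, -0.14], "rot": [0, 0, 0], "hand": 0}, {"travel": [0, 0, -0.1], "rot": [0, 0, 0], "hand": 0}, {"travel": [0, 0, -0.06], "rot": [0, 0, 0], "hand": 0}, {"travel": [0, 0, -0.02], "rot": [0, 0, 0], "hand": 0}, {"travel": [0, 0, 0], "rot": [0, 0, 0], "hand": 0}]}}

```text
clock: 3.73
position: [525.2, -267.2, 228.7]
ee_rot: [-0.188, 0.982, -0.0, 0.001]
contact_force: [0.3, -0.5, -2.2]
gripper_width: 13.4
grasp_force: 58.8
```

Run:
```python
from h import *
im,P=cloud("wrist"); s=sensors.read_state(); print(s["position"],s["ee_rot"],s["joints"],s["gripper_width"]); save("w2",im)
R=Rn.from_quat(s["ee_rot"]).as_matrix(); L=(P-s["position"])@R   # tool coords
m=(abs(L[...,1])<40)&(L[...,0]>5)&(L[...,0]<125)&(L[...,2]>-10)&(L[...,2]<60)
Q=L[m]; print(len(Q))
for y in (-30,30):
    q=Q[(abs(Q[:,1]-y)<4)&(Q[:,2]<20)]; print(y,len(q), np.polyfit(q[:,0],q[:,2],1) if len(q)>10 else None, q[:,0].max() if len(q) else 0)
```

```text
[ 524.44853501 -266.93326106  226.98114004] [-1.88209536e-01  9.82128605e-01  6.72635555e-04 -3.49237202e-04] [-1.96318338e-01  3.26519199e-01 -9.04241924e-02 -1.07534064e-03
 -1.15500637e+00 -9.95365402e-01] 13.024629199871278
23769
-30 2098 [-5.2649247e-05  9.0685484e+00] 107.03755854158963
30 2097 [-1.49593274e-03  9.23470784e+00] 107.09344395216603
```

View pics/w2.png

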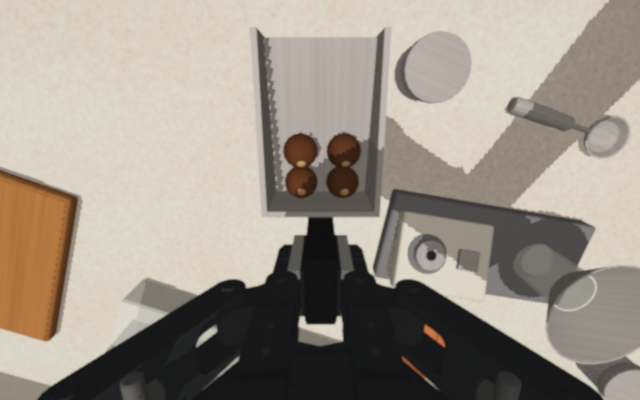

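The scoop hangs level in the grip with the four nuts at (322,165). Moving over to the funnel.

Call:
{"api": "servo_tool", "payload": {"motion": [{"travel": [-0.0213, 0.0226, 0], "rot": [0, 0, 0], "hand": 0}, {"travel": [-0.0457, 0.0484, 0], "rot": [0, 0, 0], "hand": 0}, {"travel": [-0.0671, 0.0709, 0], "rot": [0, 0, 0], "hand": 0}, {"travel": [-0.0853, 0.0903, 0], "rot": [0, 0, 0], "hand": 0}, {"travel": [-0.0975, 0.1032, 0], "rot": [0, 0, 0], "hand": 0}, {"travel": [-0.1036, 0.1096, 0], "rot": [0, 0, 0], "hand": 0}, {"travel": [-0.1036, 0.1096, 0], "rot": [0, 0, 0], "hand": 0}, {"travel": [-0.1036, 0.1096, 0], "rot": [0, 0, 0], "hand": 0}, {"travel": [-0.1036, 0.1096, 0], "rot": [0, 0, 0], "hand": 0}, {"travel": [-0.0975, 0.1032, 0], "rot": [0, 0, 0], "hand": 0}]}}

```text
clock: 4.62
position: [636.0, 15.6, 225.4]
ee_rot: [-0.189, 0.982, 0.0, -0.002]
contact_force: [0.8, -0.7, -2.1]
gripper_width: 13.1
grasp_force: 58.7
```

Call:
{"api": "servo_tool", "payload": {"motion": [{"travel": [-0.0853, 0.0903, 0], "rot": [0, 0, 0], "hand": 0}, {"travel": [-0.0671, 0.0709, 0], "rot": [0, 0, 0], "hand": 0}, {"travel": [-0.0457, 0.0484, 0], "rot": [0, 0, 0], "hand": 0}, {"travel": [-0.0213, 0.0226, 0], "rot": [0, 0, 0], "hand": 0}, {"travel": [0, 0, 0], "rot": [0, 0, 0], "hand": 0}, {"travel": [0, 0, 0], "rot": [0, 0, 0], "hand": 0}]}}

```text
clock: 5.12
position: [665.3, 86.6, 226.9]
ee_rot: [-0.188, 0.982, -0.0, -0.001]
contact_force: [0.9, -0.5, -2.3]
gripper_width: 13.8
grasp_force: 58.7
```

Run:
```python
from pour import *
im,P=cloud("wrist"); save("w3",im); print(p,s["ee_rot"],s["joints"],pose(-27,200,0)[0])
X,Y,Z=P[...,0],P[...,1],P[...,2]
m=(Z>122)&(Z<138)&(np.hypot(X-540,Y-37)<75); Q=P[m]; print(len(Q)); (c,r)=cv2.minEnclosingCircle(Q[:,:2].astype(np.float32)); print("funnel",c,r)
rows(p,R,[pose(-27,200-min(i,10)*3.5,np.radians(3.2*i)) for i in range(1,16)])
```

```text
[665.26630089  86.64901052 226.88972017] [-1.88280615e-01  9.82114651e-01 -1.98183793e-04 -1.08747145e-03] [ 3.70022182e-01  4.67288613e-01  1.28081220e-01 -8.11576974e-07
 -1.23379970e+00 -1.56199569e+00] [665.99827919  86.8027157  228.        ]
1102
funnel (539.8257446289062, 36.240509033203125) 57.5098762512207
0 [0.004, -0.0005, -0.0144] [0.0, -0.0092, -0.0001] mm 3.7 deg 3.3
1 [0.0077, -0.0, -0.0099] [0.0, -0.0089, 0.0] mm 3.1 deg 3.2
2 [0.0085, -0.0, -0.0101] [0.0, -0.0089, 0.0] mm 3.3 deg 3.2
3 [0.0093, -0.0, -0.0101] [0.0, -0.0089, 0.0] mm 3.4 deg 3.2
4 [0.01, -0.0, -0.0103] [0.0, -0.0089, 0.0] mm 3.6 deg 3.2
5 [0.0108, -0.0, -0.0105] [0.0, -0.0089, 0.0] mm 3.8 deg 3.2
6 [0.0115, -0.0, -0.0107] [0.0, -0.0089, 0.0] mm 3.9 deg 3.2
7 [0.0123, -0.0, -0.011] [0.0, -0.0089, 0.0] mm 4.1 deg 3.2
8 [0.0129, -0.0, -0.0113] [0.0, -0.0089, 0.0] mm 4.3 deg 3.2
9 [0.0137, -0.0, -0.0117] [0.0, -0.0088, 0.0] mm 4.5 deg 3.2
10 [0.0069, -0.0, -0.0239] [0.0, -0.0089, 0.0] mm 6.2 deg 3.2
11 [0.007, -0.0, -0.024] [0.0, -0.0089, 0.0] mm 6.2 deg 3.2
12 [0.0069, -0.0, -0.0239] [0.0, -0.0089, 0.0] mm 6.2 deg 3.2
13 [0.0069, -0.0, -0.0239] [0.0, -0.0089, 0.0] mm 6.2 deg 3.2
14 [0.007, -0.0, -0.024] [0.0, -0.0089, 0.0] mm 6.2 deg 3.2
end [613.5  65.9 264. ]
```

Call:
{"api": "servo_tool", "payload": {"motion": [{"travel": [0, 0, 0.04], "rot": [0, 0, 0], "hand": 0}, {"travel": [0, 0, 0.06], "rot": [0, 0, 0], "hand": 0}, {"travel": [0, 0, 0.03], "rot": [0, 0, 0], "hand": 0}, {"travel": [0.0069, 0, -0.024], "rot": [0, -0.0089, 0], "hand": 0}, {"travel": [0.0069, 0, -0.024], "rot": [0, -0.0089, 0], "hand": 0}, {"travel": [0.0069, 0, -0.024], "rot": [0, -0.0089, 0], "hand": 0}, {"travel": [0.0069, 0, -0.024], "rot": [0, -0.0089, 0], "hand": 0}, {"travel": [0.0069, 0, -0.024], "rot": [0, -0.0089, 0], "hand": 0}, {"travel": [0.0069, 0, -0.024], "rot": [0, -0.0089, 0], "hand": 0}, {"travel": [0, 0, 0], "rot": [0, 0, 0], "hand": 0}]}}

```text
clock: 6.0
position: [649.1, 79.6, 229.9]
ee_rot: [-0.185, 0.968, 0.032, 0.164]
contact_force: [0.0, -0.2, -2.7]
gripper_width: 13.1
grasp_force: 58.9
```

Call:
{"api": "servo_tool", "payload": {"motion": [{"travel": [0.0069, 0, -0.024], "rot": [0, -0.0089, 0], "hand": 0}, {"travel": [0.0069, 0, -0.024], "rot": [0, -0.0089, 0], "hand": 0}, {"travel": [0.0069, 0, -0.024], "rot": [0, -0.0089, 0], "hand": 0}, {"travel": [0.0069, 0, -0.024], "rot": [0, -0.0089, 0], "hand": 0}, {"travel": [0.0069, 0, -0.024], "rot": [0, -0.0089, 0], "hand": 0}, {"travel": [0.0069, 0, -0.024], "rot": [0, -0.0089, 0], "hand": 0}, {"travel": [0.0069, 0, -0.024], "rot": [0, -0.0089, 0], "hand": 0}, {"travel": [0.0069, 0, -0.024], "rot": [0, -0.0089, 0], "hand": 0}, {"travel": [0, 0, 0], "rot": [0, 0, 0], "hand": 0}, {"travel": [0, 0, 0], "rot": [0, 0, 0], "hand": 0}]}}

```text
clock: 6.83
position: [617.8, 67.6, 263.0]
ee_rot: [-0.174, 0.908, 0.071, 0.373]
contact_force: [0.9, 0.2, -1.8]
gripper_width: 13.3
grasp_force: 59.0
```

Run:
```python
from h import *
a=get_image("wrist")[0]; b=get_image("side")[0]; t=get_image("top")[0]; s=sensors.read_state(); print(s["position"],s["ee_rot"],s["joints"],s["contact_force"])
c=cv2.resize(b[150:270,270:430],(533,400)); d=cv2.resize(a,(400,250))
o=np.zeros((600,800,3),np.uint8); o[:400,:533]=c; o[:200,533:]=cv2.resize(t[165:265,280:414],(267,200)); o[350:600,400:]=d; save("pour1",o)
```

```text
[619.2527261   68.46557425 263.80510247] [-0.17434057  0.90785989  0.07164553  0.37451663] [ 0.36388325  0.09221725 -0.51467389 -0.05795997 -0.18183751 -1.50254373] [-0.34064131 -0.20892226 -2.24776549]
```

View pics/pour1.png

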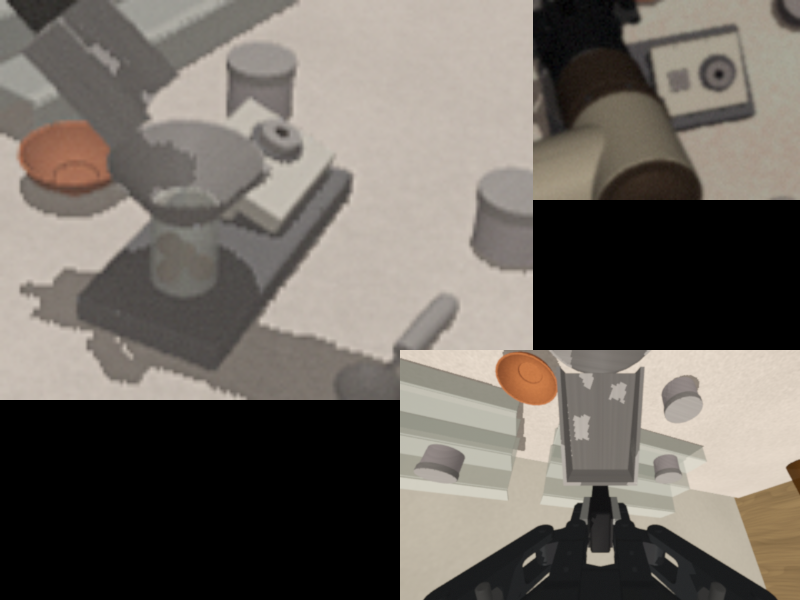

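The scoop is empty, its bare floor showing at (600,430) in the wrist inset. Brown nuts show in the tube at (180,260), and none are seen on the counter. Levelling the scoop and carrying it back.

Call:
{"api": "servo_tool", "payload": {"motion": [{"travel": [0, 0, 0], "rot": [0, 0.0139, 0], "hand": 0}, {"travel": [0, 0, 0], "rot": [0, 0.0139, 0], "hand": 0}, {"travel": [0, 0, 0], "rot": [0, 0.0139, 0], "hand": 0}, {"travel": [0, 0, 0], "rot": [0, 0.0139, 0], "hand": 0}, {"travel": [0, 0, 0], "rot": [0, 0.0139, 0], "hand": 0}, {"travel": [0, 0, 0], "rot": [0, 0.0139, 0], "hand": 0}, {"travel": [0, 0, 0], "rot": [0, 0.0139, 0], "hand": 0}, {"travel": [0, 0, 0], "rot": [0, 0.0139, 0], "hand": 0}, {"travel": [0, 0, 0], "rot": [0, 0.0134, 0], "hand": 0}, {"travel": [0, 0, 0], "rot": [0, 0, 0], "hand": 0}]}}

```text
clock: 7.82
position: [621.8, 69.7, 262.0]
ee_rot: [-0.189, 0.982, -0.0, -0.001]
contact_force: [0.6, 0.5, -1.1]
gripper_width: 13.2
grasp_force: 58.8
```

Run:
```python
from pour import *
print(p,s["joints"]); Rl=pose(0,0,0)[1]; e=Rn.from_matrix(R.T@Rl).as_rotvec(degrees=True); print("rot left",e,e/360)
q=np.array([525.2,-267.4,p[2]]); print(Rl.T@(q-p)/250)
```

```text
[621.75981436  69.68663097 262.04678819] [ 3.70226719e-01  3.68230992e-01  5.99189146e-02  7.20121061e-04
 -1.26397311e+00 -1.56174276e+00]
rot left [-0.03854338 -0.08566104  0.00394908] [-1.07064948e-04 -2.37947326e-04  1.09696734e-05]
[ 0.85818316 -1.10938757  0.        ]
```

Call:
{"api": "servo_tool", "payload": {"motion": [{"travel": [0.045, -0.0581, 0], "rot": [0, 0, 0], "hand": 0}, {"travel": [0.0905, -0.117, 0], "rot": [0, 0, 0], "hand": 0}, {"travel": [0.0905, -0.117, 0], "rot": [0, 0, 0], "hand": 0}, {"travel": [0.0905, -0.117, 0], "rot": [0, 0, 0], "hand": 0}, {"travel": [0.0905, -0.117, 0], "rot": [0, 0, 0], "hand": 0}, {"travel": [0.0905, -0.117, 0], "rot": [0, 0, 0], "hand": 0}, {"travel": [0.0905, -0.117, 0], "rot": [0, 0, 0], "hand": 0}, {"travel": [0.0905, -0.117, 0], "rot": [0, 0, 0], "hand": 0}, {"travel": [0.0905, -0.117, 0], "rot": [0, 0, 0], "hand": 0}, {"travel": [0.0892, -0.1153, 0], "rot": [0, 0, 0], "hand": 0}]}}

```text
clock: 8.65
position: [520.4, -270.8, 264.1]
ee_rot: [-0.188, 0.982, -0.001, 0.001]
contact_force: [1.1, 0.8, -1.8]
gripper_width: 13.7
grasp_force: 58.9
```

Call:
{"api": "servo_tool", "payload": {"motion": [{"travel": [0, 0, 0.1], "rot": [0, 0, 0], "hand": 0}, {"travel": [0, 0, 0.14], "rot": [0, 0, 0], "hand": 0}, {"travel": [0, 0, 0.14], "rot": [0, 0, 0], "hand": 0}, {"travel": [0, 0, 0.14], "rot": [0, 0, 0], "hand": 0}, {"travel": [0, 0, 0.12], "rot": [0, 0, 0], "hand": 0}, {"travel": [0, 0, 0.08], "rot": [0, 0, 0], "hand": 0}, {"travel": [0, 0, 0.05], "rot": [0, 0, 0], "hand": 0}, {"travel": [0, 0, 0.03], "rot": [0, 0, 0], "hand": 0}, {"travel": [0, 0, 0], "rot": [0, 0, 0], "hand": 0}, {"travel": [0, 0, 0], "rot": [0, 0, 0], "hand": 0}]}}

```text
clock: 9.48
position: [522.0, -269.2, 64.2]
ee_rot: [-0.188, 0.982, -0.0, 0.001]
contact_force: [0.2, -0.1, -1.5]
gripper_width: 13.1
grasp_force: 59.0
```

Call:
{"api": "servo_tool", "payload": {"motion": [{"travel": [0, 0, 0.02], "rot": [0, 0, 0], "hand": 0}, {"travel": [0, 0, 0.018], "rot": [0, 0, 0], "hand": 0}, {"travel": [0, 0, 0.008], "rot": [0, 0, 0], "hand": 0}, {"travel": [0, 0, 0.004], "rot": [0, 0, 0], "hand": 0}, {"travel": [0, 0, 0], "rot": [0, 0, 0], "hand": 0}, {"travel": [0, 0, 0], "rot": [0, 0, 0], "hand": 0}]}}

```text
clock: 9.98
position: [521.8, -268.8, 51.1]
ee_rot: [-0.188, 0.982, -0.0, 0.0]
contact_force: [-0.2, -0.0, -2.7]
gripper_width: 13.3
grasp_force: 59.1
```

Call:
{"api": "servo_tool", "payload": {"motion": [{"travel": [0, 0, 0.003], "rot": [0, 0, 0], "hand": 0}, {"travel": [0, 0, 0.003], "rot": [0, 0, 0], "hand": 0}, {"travel": [0, 0, 0], "rot": [0, 0, 0], "hand": 0}, {"travel": [0, 0, 0], "rot": [0, 0, 0], "hand": 0}]}}

```text
clock: 10.32
position: [522.0, -268.9, 51.0]
ee_rot: [-0.189, 0.982, -0.0, 0.0]
contact_force: [-1.0, 2.1, 6.0]
gripper_width: 13.0
grasp_force: 60.2
```

Call:
{"api": "servo_tool", "payload": {"motion": [{"travel": [0, 0, 0], "rot": [0, 0, 0], "hand": 1}, {"travel": [0, 0, 0], "rot": [0, 0, 0], "hand": 1}, {"travel": [0, 0, 0], "rot": [0, 0, 0], "hand": 1}, {"travel": [0, 0, 0], "rot": [0, 0, 0], "hand": 1}, {"travel": [0, 0, 0], "rot": [0, 0, 0], "hand": 1}, {"travel": [0, 0, -0.1], "rot": [0, 0, 0], "hand": 1}, {"travel": [0, 0, -0.15], "rot": [0, 0, 0], "hand": 1}, {"travel": [0, 0, -0.16], "rot": [0, 0, 0], "hand": 1}, {"travel": [0, 0, -0.16], "rot": [0, 0, 0], "hand": 1}, {"travel": [0, 0, -0.16], "rot": [0, 0, 0], "hand": 1}]}}

```text
clock: 11.15
position: [521.2, -268.7, 233.8]
ee_rot: [-0.188, 0.982, 0.0, -0.0]
contact_force: [1.5, -0.7, -0.2]
gripper_width: 85.5
grasp_force: 0.0
```

Run:
```python
from h import *
im,P=cloud("wrist"); s=sensors.read_state(); print(s["position"],s["gripper_width"])
X,Y,Z=P[...,0],P[...,1],P[...,2]
near=np.hypot(X-480,Y+285)<95
for n,m in(("plate",near&(Z>80)&(Z<95)),("walls",near&(Z>37)&(Z<47))):
    Q=P[m]; r=cv2.minAreaRect(Q[:,:2].astype(np.float32)); print(n,np.round(np.median(Q,0),1),np.round(r[0],1),np.round(r[1],1),round(r[2],1))
b=get_image("side")[0]; save("side2",np.hstack([cv2.resize(b[180:260,290:370],(400,400),interpolation=cv2.INTER_CUBIC),cv2.resize(im[:,120:520],(400,400))]))
```

```text
[ 525.44814392 -270.96018937  243.8195045 ] 85.33741812048287
plate [ 520.5 -268.2   88.9] [ 522. -268.] [32. 14.] 22.0
walls [ 476.3 -279.    43.1] [ 465.5 -290.7] [93.8 64.1] 22.0
```

View pics/side2.png

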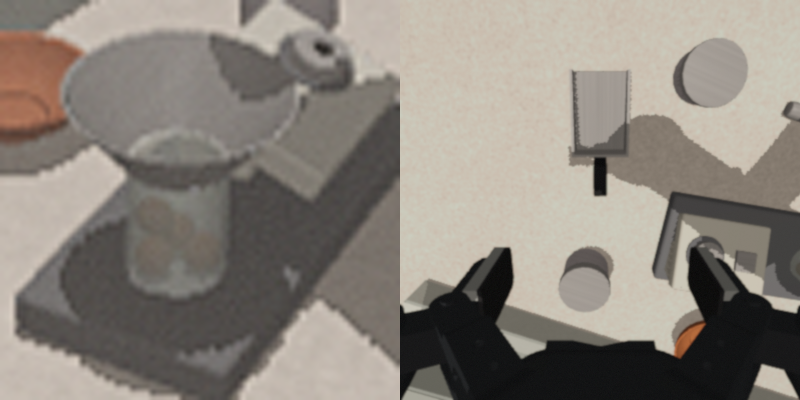

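All four nuts are in the tube at about (175,240), and the empty scoop stands flat at (600,130). Next is the probe.

Call:
{"api": "servo_tool", "payload": {"motion": [{"travel": [-0.0164, 0.0686, 0], "rot": [0, 0, 0], "hand": 1}, {"travel": [-0.0328, 0.1372, 0], "rot": [0, 0, 0], "hand": 1}, {"travel": [-0.0328, 0.1372, 0], "rot": [0, 0, 0], "hand": 1}, {"travel": [-0.0328, 0.1372, 0], "rot": [0, 0, 0], "hand": 1}, {"travel": [-0.0328, 0.1372, 0], "rot": [0, 0, 0], "hand": 1}, {"travel": [-0.0328, 0.1372, 0], "rot": [0, 0, 0], "hand": 1}, {"travel": [-0.0328, 0.1372, 0], "rot": [0, 0, 0], "hand": 1}, {"travel": [-0.0328, 0.1372, 0], "rot": [0, 0, 0], "hand": 1}, {"travel": [-0.0328, 0.1372, 0], "rot": [0, 0, 0], "hand": 1}, {"travel": [-0.0328, 0.1372, 0], "rot": [0, 0, 0], "hand": 1}]}}

```text
clock: 12.08
position: [472.8, 64.3, 231.9]
ee_rot: [-0.188, 0.982, 0.0, 0.0]
contact_force: [0.8, -0.5, 0.6]
gripper_width: 85.6
grasp_force: 0.0
```

Call:
{"api": "servo_tool", "payload": {"motion": [{"travel": [-0.0328, 0.1372, 0], "rot": [0, 0, 0], "hand": 1}, {"travel": [-0.0328, 0.1372, 0], "rot": [0, 0, 0], "hand": 1}, {"travel": [-0.0328, 0.1372, 0], "rot": [0, 0, 0], "hand": 1}, {"travel": [-0.0328, 0.1372, 0], "rot": [0, 0, 0], "hand": 1}, {"travel": [-0.0328, 0.1372, 0], "rot": [0, 0, 0], "hand": 1}, {"travel": [-0.0328, 0.1372, 0], "rot": [0, 0, 0.016], "hand": 1}, {"travel": [-0.025, 0.1, 0], "rot": [0, 0, 0.016], "hand": 1}, {"travel": [0, 0, 0], "rot": [0, 0, 0.016], "hand": 1}, {"travel": [0, 0, 0], "rot": [0, 0, 0], "hand": 1}, {"travel": [0, 0, 0], "rot": [0, 0, 0], "hand": 1}]}}

```text
clock: 12.92
position: [441.8, 297.9, 231.5]
ee_rot: [-0.04, 0.999, -0.0, -0.0]
contact_force: [0.2, -0.2, -0.4]
gripper_width: 85.2
grasp_force: 0.0
```

Run:
```python
from h import *
im,P=cloud("wrist"); s=sensors.read_state(); p=s["position"];R=Rn.from_quat(s["ee_rot"]).as_matrix(); print(p,s["joints"],R.round(3)[:,0])
save("w4",im)
X,Y,Z=P[...,0],P[...,1],P[...,2]
near=np.hypot(X-434,Y-357)<60
for n,m in(("handle",near&(Z>145)&(Z<165)),("holder",near&(Z>48)&(Z<62))):
    Q=P[m]; r=cv2.minAreaRect(Q[:,:2].astype(np.float32)); print(n,len(Q),np.round(np.median(Q,0),1),np.round(r[0],1),np.round(r[1],1),round(r[2],1))
print("tool yaw",np.degrees(np.arctan2(R[1,0],R[0,0])))
```

```text
[441.98479444 297.4033012  231.68172923] [ 8.96934971e-01  2.27931247e-01 -2.16902631e-01 -2.66476242e-05
 -1.12662603e+00 -2.38817961e+00] [-0.997 -0.079  0.   ]
handle 901 [430.2 356.  155.8] [431.8 357.2] [22.9 22.2] 6.7
holder 2890 [419.3 346.1  56.1] [432.  357.4] [70.4 70.4] 6.3
tool yaw -175.4426868092152
```

View pics/w4.png

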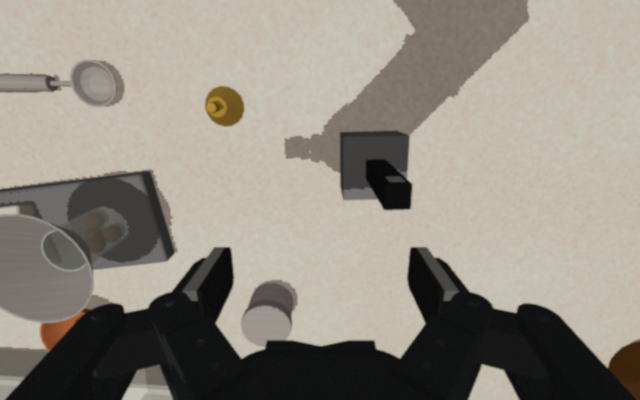

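The wrist view shows the probe handle top at (398,195) over the holder at (375,165), measured at (432,357) with a 6.3 deg yaw. I'm moving over it and going down.

Call:
{"api": "servo_tool", "payload": {"motion": [{"travel": [0.0067, 0.1212, 0], "rot": [0, 0, -0.0048], "hand": 1}, {"travel": [0.0067, 0.1212, 0], "rot": [0, 0, 0], "hand": 1}, {"travel": [0, 0, 0], "rot": [0, 0, 0], "hand": 1}, {"travel": [0, 0, 0.1], "rot": [0, 0, 0], "hand": 1}, {"travel": [0, 0, 0.12], "rot": [0, 0, 0], "hand": 1}, {"travel": [0, 0, 0.12], "rot": [0, 0, 0], "hand": 1}, {"travel": [0, 0, 0.12], "rot": [0, 0, 0], "hand": 1}, {"travel": [0, 0, 0.063], "rot": [0, 0, 0], "hand": 1}, {"travel": [0, 0, 0], "rot": [0, 0, 0], "hand": 1}, {"travel": [0, 0, 0], "rot": [0, 0, 0], "hand": 1}]}}

```text
clock: 13.8
position: [433.5, 356.9, 101.0]
ee_rot: [-0.054, 0.999, -0.001, -0.0]
contact_force: [0.7, 0.3, 0.6]
gripper_width: 85.3
grasp_force: 0.0
```

Aligned to within 2 mm, so I'm closing.

Call:
{"api": "servo_tool", "payload": {"motion": [{"travel": [0, 0, 0], "rot": [0, 0, 0], "hand": 0}, {"travel": [0, 0, 0], "rot": [0, 0, 0], "hand": 0}, {"travel": [0, 0, 0], "rot": [0, 0, 0], "hand": 0}, {"travel": [0, 0, 0], "rot": [0, 0, 0], "hand": 0}, {"travel": [0, 0, 0], "rot": [0, 0, 0], "hand": 0}, {"travel": [0, 0, 0], "rot": [0, 0, 0], "hand": 0}, {"travel": [0, 0, 0], "rot": [0, 0, 0], "hand": 0}, {"travel": [0, 0, 0], "rot": [0, 0, 0], "hand": 0}]}}

```text
clock: 14.47
position: [433.4, 358.2, 101.9]
ee_rot: [-0.054, 0.999, 0.0, 0.0]
contact_force: [-0.9, -1.0, 4.2]
gripper_width: 21.3
grasp_force: 62.9
```

Call:
{"api": "servo_tool", "payload": {"motion": [{"travel": [0, 0, -0.02], "rot": [0, 0, 0], "hand": 0}, {"travel": [0, 0, -0.05], "rot": [0, 0, 0], "hand": 0}, {"travel": [0, 0, -0.1], "rot": [0, 0, 0], "hand": 0}, {"travel": [0, 0, -0.14], "rot": [0, 0, 0], "hand": 0}, {"travel": [0, 0, -0.14], "rot": [0, 0, 0], "hand": 0}, {"travel": [0, 0, -0.14], "rot": [0, 0, 0], "hand": 0}, {"travel": [0, 0, -0.12], "rot": [0, 0, 0], "hand": 0}, {"travel": [0, 0, -0.09], "rot": [0, 0, 0], "hand": 0}, {"travel": [0, 0, 0], "rot": [0, 0, 0], "hand": 0}, {"travel": [0, 0, 0], "rot": [0, 0, 0], "hand": 0}]}}

```text
clock: 15.3
position: [433.2, 358.2, 302.3]
ee_rot: [-0.054, 0.999, 0.001, 0.001]
contact_force: [0.1, -0.5, -1.7]
gripper_width: 21.6
grasp_force: 62.5
```

Run:
```python
from h import *
s=sensors.read_state(); p=s["position"];R=Rn.from_quat(s["ee_rot"]).as_matrix()
for n in("side","wrist"):
    im,P=cloud(n); L=(P-p)@R
    m=(abs(L[...,0])<16)&(abs(L[...,1])<16)&(L[...,2]>3)&(L[...,2]<120); Q=L[m]; print(n,len(Q))
    if n=="side": save("s3",im)
    for a in range(0,120,12):
        q=Q[(Q[:,2]>=a)&(Q[:,2]<a+12)]
        if len(q): print(a,len(q),np.median(q,0).round(1),np.ptp(q,0).round(1))
    if len(Q): print("max z",np.percentile(Q[:,2],[95,99,100]))
print(p,R.round(4).tolist(),s["joints"],s["gripper_width"],s["contact_force"])
```

```text
side 501
0 82 [12.6  8.5  7.8] [21.9 21.7  8.9]
12 124 [12.1 10.3 17.9] [21.8 22.4 11.9]
24 110 [12.3 10.3 30. ] [21.7 21.8 11.8]
36 92 [12.2  9.6 40.5] [22.1 22.7 10.3]
48 14 [ 4.7  2.3 57.4] [4.9 6.  5.7]
60 28 [ 4.6  3.  65.5] [ 7.2  5.7 11. ]
72 29 [ 4.8  3.5 78.9] [ 5.4  6.8 11.8]
84 22 [ 4.8  2.7 88.9] [7.3 7.9 9.8]
max z [83.18284551 92.2739814  94.337076  ]
wrist 1039
0 261 [12.8  0.2  7.1] [ 2.7 21.9  9. ]
12 294 [12.8 -0.3 17.6] [ 3.  21.9 12. ]
24 232 [12.9 -0.4 29.7] [ 2.5 21.7 11.9]
36 153 [12.9 -0.4 40.3] [ 2.3 21.7  8.9]
60 19 [ 5.6 -0.4 70.2] [1.8 6.  4.9]
72 42 [ 5.4 -0.5 77.4] [ 4.2  7.8 10.4]
84 38 [ 5.3 -0.5 89. ] [4.2 7.4 9.3]
max z [79.49230316 91.47845622 93.31810077]
[433.16092607 358.22477132 302.28135963] [[-0.9942, -0.1073, 0.0009], [-0.1072, 0.9942, 0.0025], [-0.0012, 0.0024, -1.0]] [ 9.78921285e-01  2.34051579e-01 -2.98350810e-02 -6.32054679e-04
 -1.30431210e+00 -2.44209614e+00] 21.572816979419503 [ 0.10905324 -0.51342743 -1.68250256]
```

```bash
cat > press.py <<'E'
from h import *
s=sensors.read_state(); p=np.array(s["position"]); R=Rn.from_quat(s["ee_rot"]).as_matrix()
a=np.radians(11.9); b=np.radians(20)
n=np.array([-np.sin(b)*np.cos(a),-np.sin(b)*np.sin(a),np.cos(b)])
T=np.array([1.6,-.4,96])
def goal(R0):
    z=-n; v=np.cross(R0[:,2],z); ang=np.arcsin(np.linalg.norm(v)); return Rn.from_rotvec(v/max(1e-9,np.linalg.norm(v))*ang).as_matrix()@R0
E
python3 - <<'E'
from press import *
D=np.array([563,-118.1,71.2]); G=goal(R)
q=D+45*n-G@T; print("hover TCP",q)
w=[]; q1=np.array([q[0],q[1],p[2]])
f=np.array([17]+[35]*13+[17.]); 
for k in f.cumsum()/f.sum(): w.append((p+(q1-p)*k,R))
e=Rn.from_matrix(R.T@G).as_rotvec()
for i in range(1,6): w.append((q1+(q-q1)*i/5,R@Rn.from_rotvec(e*i/5).as_matrix()))
rows(p,R,w)
E
```

```text
hover TCP [ 517.26306451 -127.4949953   204.25482628]
0 [-0.0045, -0.0683, 0.0001] [0.0, 0.0, 0.0] mm 17.1 deg 0.0
1 [-0.0093, -0.1406, 0.0002] [0.0, 0.0, 0.0] mm 35.2 deg 0.0
2 [-0.0092, -0.1407, 0.0002] [0.0, 0.0, 0.0] mm 35.3 deg 0.0
3 [-0.0093, -0.1406, 0.0002] [0.0, 0.0, 0.0] mm 35.2 deg 0.0
4 [-0.0092, -0.1406, 0.0002] [0.0, 0.0, 0.0] mm 35.2 deg 0.0
5 [-0.0093, -0.1407, 0.0002] [0.0, 0.0, 0.0] mm 35.3 deg 0.0
6 [-0.0093, -0.1406, 0.0002] [0.0, 0.0, 0.0] mm 35.2 deg 0.0
7 [-0.0092, -0.1407, 0.0002] [0.0, 0.0, 0.0] mm 35.3 deg 0.0
8 [-0.0093, -0.1406, 0.0002] [0.0, 0.0, 0.0] mm 35.2 deg 0.0
9 [-0.0093, -0.1406, 0.0002] [0.0, 0.0, 0.0] mm 35.2 deg 0.0
10 [-0.0092, -0.1407, 0.0001] [0.0, 0.0, 0.0] mm 35.3 deg 0.0
11 [-0.0093, -0.1406, 0.0002] [0.0, 0.0, 0.0] mm 35.2 deg 0.0
12 [-0.0092, -0.1406, 0.0002] [0.0, 0.0, 0.0] mm 35.2 deg 0.0
13 [-0.0093, -0.1407, 0.0002] [0.0, 0.0, 0.0] mm 35.3 deg 0.0
14 [-0.0045, -0.0683, 0.0001] [0.0, 0.0, 0.0] mm 17.1 deg 0.0
15 [-0.0002, 0.0001, 0.0763] [-0.0012, -0.0111, 0.0] mm 19.1 deg 4.0
16 [0.0051, -0.0004, 0.0762] [-0.0011, -0.0112, -0.0] mm 19.1 deg 4.1
17 [0.0105, -0.001, 0.0756] [-0.0012, -0.0111, -0.0] mm 19.1 deg 4.0
18 [0.0157, -0.0015, 0.0746] [-0.0011, -0.0112, -0.0] mm 19.1 deg 4.1
19 [0.0209, -0.0021, 0.0734] [-0.0012, -0.0111, 0.0] mm 19.1 deg 4.0
end [ 517.3 -127.5  204.3]
```

Call:
{"api": "servo_tool", "payload": {"motion": [{"travel": [-0.004, -0.0614, 0], "rot": [0, 0, 0], "hand": 0}, {"travel": [-0.0081, -0.1228, 0], "rot": [0, 0, 0], "hand": 0}, {"travel": [-0.0081, -0.1228, 0], "rot": [0, 0, 0], "hand": 0}, {"travel": [-0.0081, -0.1228, 0], "rot": [0, 0, 0], "hand": 0}, {"travel": [-0.0081, -0.1228, 0], "rot": [0, 0, 0], "hand": 0}, {"travel": [-0.0081, -0.1228, 0], "rot": [0, 0, 0], "hand": 0}, {"travel": [-0.0081, -0.1228, 0], "rot": [0, 0, 0], "hand": 0}, {"travel": [-0.0081, -0.1228, 0], "rot": [0, 0, 0], "hand": 0}, {"travel": [-0.0081, -0.1228, 0], "rot": [0, 0, 0], "hand": 0}, {"travel": [-0.0081, -0.1228, 0], "rot": [0, 0, 0], "hand": 0}]}}

```text
clock: 16.23
position: [482.7, 67.8, 299.8]
ee_rot: [-0.054, 0.999, -0.001, -0.001]
contact_force: [0.6, -0.6, -1.7]
gripper_width: 21.4
grasp_force: 62.5
```

Call:
{"api": "servo_tool", "payload": {"motion": [{"travel": [-0.0081, -0.1228, 0], "rot": [0, 0, 0], "hand": 0}, {"travel": [-0.0081, -0.1228, 0], "rot": [0, 0, 0], "hand": 0}, {"travel": [-0.0081, -0.1228, 0], "rot": [0, 0, 0], "hand": 0}, {"travel": [-0.0081, -0.1228, 0], "rot": [0, 0, 0], "hand": 0}, {"travel": [-0.0081, -0.1228, 0], "rot": [0, 0, 0], "hand": 0}, {"travel": [-0.0081, -0.1228, 0], "rot": [0, 0, 0], "hand": 0}, {"travel": [-0.004, -0.0614, 0], "rot": [0, 0, 0], "hand": 0}, {"travel": [0, 0, 0], "rot": [0, 0, 0], "hand": 0}, {"travel": [0, 0, 0], "rot": [0, 0, 0], "hand": 0}]}}

```text
clock: 16.98
position: [517.1, -127.9, 299.6]
ee_rot: [-0.053, 0.999, 0.0, -0.002]
contact_force: [-0.6, -0.1, -0.2]
gripper_width: 21.1
grasp_force: 62.4
```

Run:
```python
from press import *
D=np.array([563,-118.1,71.2]); G=goal(R); print(p,s["joints"])
q=D+45*n-G@T
e=Rn.from_matrix(R.T@G).as_rotvec()
rows(p,R,[(p+(q-p)*i/7,R@Rn.from_rotvec(e*i/7).as_matrix()) for i in range(1,8)])
```

```text
[ 517.14270187 -127.91985347  299.59392784] [ 6.18958242e-02  1.85950022e-01 -9.85661393e-02 -4.77409948e-04
 -1.28970750e+00 -1.52729802e+00]
0 [-0.0003, 0.0002, 0.0545] [-0.0008, -0.008, 0.0] mm 13.6 deg 2.9
1 [0.0025, -0.0001, 0.0544] [-0.0008, -0.0079, 0.0] mm 13.6 deg 2.9
2 [0.0051, -0.0003, 0.0542] [-0.0008, -0.008, -0.0] mm 13.6 deg 2.9
3 [0.0079, -0.0006, 0.0539] [-0.0008, -0.008, -0.0] mm 13.6 deg 2.9
4 [0.0106, -0.0009, 0.0535] [-0.0008, -0.008, -0.0] mm 13.6 deg 2.9
5 [0.0132, -0.0012, 0.0528] [-0.0008, -0.0079, -0.0] mm 13.6 deg 2.9
6 [0.0159, -0.0014, 0.0521] [-0.0008, -0.008, -0.0] mm 13.6 deg 2.9
end [ 517.3 -127.5  204.3]
```

Call:
{"api": "servo_tool", "payload": {"motion": [{"travel": [0, 0, 0.0545], "rot": [-0.0008, -0.008, 0], "hand": 0}, {"travel": [0.0025, 0, 0.0544], "rot": [-0.0008, -0.008, 0], "hand": 0}, {"travel": [0.0051, -0.0003, 0.0542], "rot": [-0.0008, -0.008, 0], "hand": 0}, {"travel": [0.0079, -0.0006, 0.0539], "rot": [-0.0008, -0.008, 0], "hand": 0}, {"travel": [0.0106, -0.0009, 0.0535], "rot": [-0.0008, -0.008, 0], "hand": 0}, {"travel": [0.0132, -0.0012, 0.0528], "rot": [-0.0008, -0.008, 0], "hand": 0}, {"travel": [0.0159, -0.0014, 0.0521], "rot": [-0.0008, -0.0079, 0], "hand": 0}, {"travel": [0, 0, 0], "rot": [0, 0, 0], "hand": 0}, {"travel": [0, 0, 0], "rot": [0, 0, 0], "hand": 0}, {"travel": [0, 0, 0], "rot": [0, 0, 0], "hand": 0}]}}

```text
clock: 17.82
position: [519.4, -126.1, 207.0]
ee_rot: [-0.054, 0.983, 0.027, 0.174]
contact_force: [-0.2, 0.1, -0.5]
gripper_width: 21.4
grasp_force: 62.5
```

Run:
```python
from press import *
im,P=cloud("wrist"); L=(P-p)@R; np.savez("w5.npz",im=im,P=P,L=L)
c=camera_params("wrist"); M=np.array(c["mount"]); K=np.array(c["camera_matrix"])
def px(l): q=M[:3,:3].T@(l-M[:3,3]); return (K@q/q[2])[:2]
print(p,s["ee_rot"],"axis err deg",np.degrees(np.arccos(-R[:,2]@n)),"tip px",px(T),"pred dot",px(R.T@(np.array([563,-118.1,71.2])-p)), "tool dot",R.T@(np.array([563,-118.1,71.2])-p))
u,v=px(T+[0,0,20]).astype(int); print(u,v)
save("w5",cv2.resize(im[v-70:v+70,u-90:u+90],None,fx=4.2,fy=4.2,interpolation=cv2.INTER_CUBIC)); print(u-90,v-70)
m=(abs(L[...,0])<16)&(abs(L[...,1])<16)&(L[...,2]>3)&(L[...,2]<110)
Q=L[m]
for a in (0,12,24,36,60,72,84,94):
    q=Q[(Q[:,2]>=a)&(Q[:,2]<a+12)]
    if len(q): print(a,len(q),np.median(q,0).round(1),np.ptp(q,0).round(1))
```

```text
[ 519.4441628  -126.14107431  206.97976454] [-0.05377611  0.98294562  0.02654814  0.17384257] axis err deg 0.2588738393691913 tip px [319.08058064 192.81312564] pred dot [317.99665763 175.10781445] tool dot [  5.34402286  -1.57119416 142.71260301]
319 186
229 116
0 257 [11.9  0.8  7.3] [ 2.7 21.8  8.9]
12 284 [11.9  0.3 17.6] [ 2.5 21.8 11.9]
24 225 [11.8  0.3 29.7] [ 2.6 21.8 11.9]
36 130 [11.8  1.  39.6] [ 2.1 21.5  9.1]
60 24 [ 4.5  0.7 69. ] [2.  6.8 6.5]
72 48 [ 4.3  0.4 78.3] [ 3.5  7.1 11.4]
84 29 [ 4.3  0.4 89. ] [3.9 7.4 7.6]
```

View pics/w5.png

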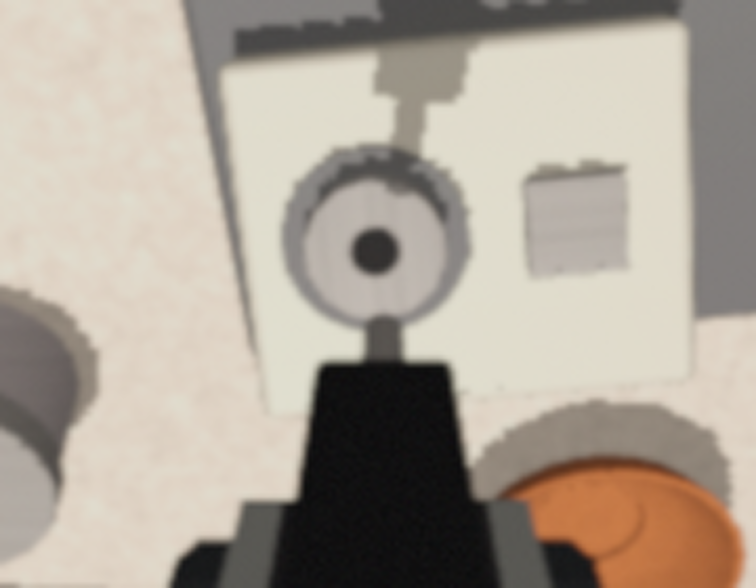

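The crop shows the dot at (375,251), which is pixel (317.9,175.4) and matches the predicted (318.0,175.1). The probe tip is at (385,317). Next I compute both directly in camera-to-tool coordinates, free of pose noise.

Run:
```python
from press import *
Lc=[];S=[]
c=camera_params("wrist"); M=np.array(c["mount"]); K=np.array(c["camera_matrix"]); v,u=np.mgrid[0:400,0:640]
for i in range(4):
    S.append(sensors.read_state()); d=get_image("wrist")[1]
    q=np.stack([(u-K[0,2])/K[0,0]*d,(v-K[1,2])/K[1,1]*d,d],-1)@M[:3,:3].T+M[:3,3]; q[d==0]=np.nan; Lc.append(q)
L=np.nanmean(Lc,0); p=np.mean([x["position"] for x in S],0); print("p",p)
R=Rn.from_quat([x["ee_rot"] for x in S]).mean().as_matrix(); print("n in tool",R.T@n)
print("dot",np.nanmean(L[174:178,316:320].reshape(-1,3),0))
# pad plane: annulus of px around dot
m=(np.hypot(u-317.9,v-175.4)<13)&(L[...,2]>130)&(v<188); Q=L[m]; ctr=Q.mean(0); w=np.linalg.svd(Q-ctr)[2][2]; w*=-np.sign(w[2]); r=(Q-ctr)@w; print("pad normal",w,"rms",r.std(),len(Q))
b=(abs(L[...,0])<20)&(abs(L[...,1])<20)
for lo,hi in((5,44),(58,96)):
    Q=L[b&(L[...,2]>lo)&(L[...,2]<hi)]; print(lo,len(Q),"x face",np.percentile(Q[:,0],[50,90]),"y",Q[:,1].min(),Q[:,1].max(),"zmax",Q[:,2].max(),"slope",np.polyfit(Q[:,2],Q[:,0],1)[0],np.polyfit(Q[:,2],Q[:,1],1)[0])
```

```text
p [ 519.66774927 -126.24647865  207.03634199]
n in tool [-5.32131825e-03  7.43407741e-05 -9.99985839e-01]
dot [  5.16528033  -2.05148795 141.82714031]
pad normal [-0.01088334 -0.0010484  -0.99994023] rms 0.3786924575350242 524
5 834 x face [11.89868535 12.04507645] y -10.487674352546648 11.468714695927982 zmax 43.881763269687596 slope -0.0012613197092558198 0.0006888387560635241
58 101 x face [4.48085482 4.82552859] y -2.9084295781417753 4.466088204155408 zmax 93.08572889049 slope -0.025262948107273146 0.015658830015103316
```

Call:
{"api": "servo_tool", "payload": {"motion": [{"travel": [0.0144, -0.0102, 0], "rot": [0, 0.0011, 0], "hand": 0}, {"travel": [0, 0, 0.06], "rot": [0, 0, 0], "hand": 0}, {"travel": [0, 0, 0.06], "rot": [0, 0, 0], "hand": 0}, {"travel": [0, 0, 0.03], "rot": [0, 0, 0], "hand": 0}, {"travel": [0, 0, 0], "rot": [0, 0, 0], "hand": 0}, {"travel": [0, 0, 0], "rot": [0, 0, 0], "hand": 0}, {"travel": [0, 0, 0], "rot": [0, 0, 0], "hand": 0}, {"travel": [0, 0, 0], "rot": [0, 0, 0], "hand": 0}]}}

```text
clock: 18.73
position: [528.3, -126.9, 170.2]
ee_rot: [-0.053, 0.984, 0.027, 0.171]
contact_force: [-0.1, -0.3, -1.8]
gripper_width: 21.1
grasp_force: 62.5
```

```bash
cat > look.py <<'E'
import sys
from press import *
Lc=[];S=[]
c=camera_params("wrist"); M=np.array(c["mount"]); K=np.array(c["camera_matrix"]); v,u=np.mgrid[0:400,0:640]
for i in range(6):
    S.append(sensors.read_state()); im,d=get_image("wrist")
    q=np.stack([(u-K[0,2])/K[0,0]*d,(v-K[1,2])/K[1,1]*d,d],-1)@M[:3,:3].T+M[:3,3]; q[d==0]=np.nan; Lc.append(q)
L=np.nanmean(Lc,0); p=np.mean([x["position"] for x in S],0); print("p",p)
R=Rn.from_quat([x["ee_rot"] for x in S]).mean().as_matrix(); print("n in tool",R.T@n)
F=np.mean([x["contact_force"] for x in S],0); print("F tool",R.T@F, "gw",S[-1]["gripper_width"])
def px(l): q=M[:3,:3].T@(l-M[:3,3]); return (K@q/q[2])[:2]
D=np.array([563.2,-118.1,71]); dt=R.T@(D-p); print("pad-out dot in tool",dt)
# heights of all points relative to axis through dot, as tool z, by radius
r=np.hypot(L[...,0]-0.9,L[...,1]-0.5); far=(L[...,2]>70)&(L[...,2]<140)
for lo,hi in((6,11),(11,15),(19,21),(24,34)):
    k=far&(r>lo)&(r<hi)&(L[...,0]<2); print(lo,hi,k.sum(),np.percentile(L[k][:,2],[10,25,50,75,90]).round(1))
U,V=px(np.array([.9,.5,95])).astype(int)
if len(sys.argv)>1: save(sys.argv[1],cv2.resize(im[V-60:V+60,U-80:U+80],None,fx=5,fy=5,interpolation=cv2.INTER_CUBIC)); print(U-80,V-60)
E
python3 look.py w6
```

```text
p [ 528.13841854 -126.82513424  170.00465383]
n in tool [ 1.79066602e-03  1.54758619e-04 -9.99998385e-01]
F tool [0.46679043 0.10405881 1.00473507] gw 21.44844090551929
pad-out dot in tool [ -0.12602306   1.2917399  105.38348765]
6 11 123 [104.3 104.5 104.7 104.9 105.1]
11 15 127 [104.4 104.6 104.8 104.9 105.1]
19 21 66 [114.4 114.6 114.7 114.9 115.1]
24 34 618 [116.4 116.6 116.8 117.  117.2]
240 133
```

View pics/w6.png

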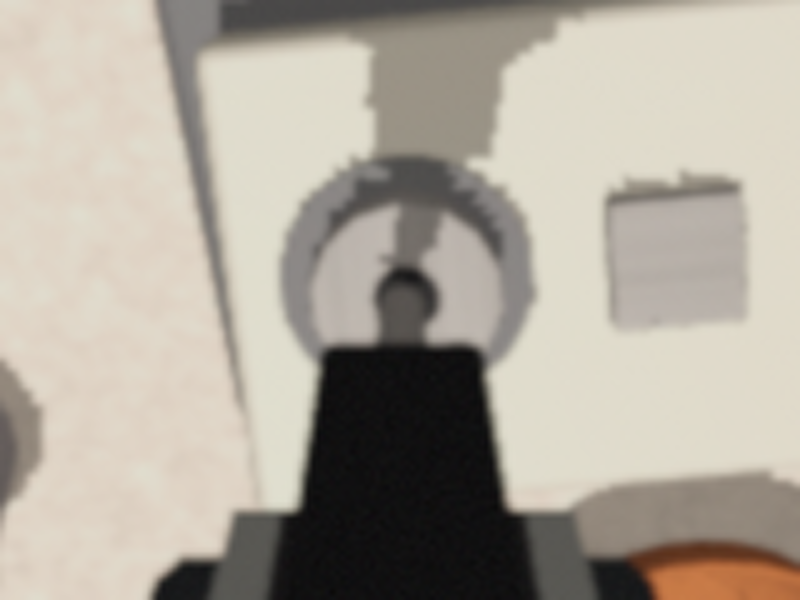

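The crop shows the tip at column 405 and the dot centred at about (407,297), so sideways it is aligned. The pad face stands 12 mm off the console, as given. I've now viewed 11 pictures, one over the limit, so I'll use numbers only from here.

```bash
cat >> look.py <<'E'
zp=np.nanmedian(L[far&(r>6)&(r<13)&(L[...,0]<2)][:,2])
k=(abs(L[...,2]-zp)<2)&(r<19.5); Q=L[k]; print("pad z",zp,"pts",len(Q),"y mid",(Q[:,1].min()+Q[:,1].max())/2,np.ptp(Q[:,1]),"xmin+17",Q[:,0].min()+17)
cc,rr=cv2.minEnclosingCircle(Q[:,:2].astype(np.float32)); print("pad centre",cc,rr)
Q=L[(abs(L[...,0])<8)&(abs(L[...,1])<8)&(L[...,2]>58)&(L[...,2]<zp-2)]; print("pin xmax",Q[:,0].max(),"y",Q[:,1].min(),Q[:,1].max(),"zmax",np.sort(Q[:,2])[-5:].round(1))
Q=L[(abs(L[...,0])<20)&(abs(L[...,1])<20)&(L[...,2]>5)&(L[...,2]<44)]; print("handle face",np.median(Q[:,0]),Q[:,1].min(),Q[:,1].max())
E
python3 look.py
```

```text
p [ 527.93565034 -126.78105892  169.42440013]
n in tool [ 2.78885839e-03  2.99847799e-04 -9.99996066e-01]
F tool [ 0.09794439 -0.46439254  0.513729  ] gw 21.130983085045806
pad-out dot in tool [ -0.61268743   1.22965918 104.90190767]
6 11 124 [103.9 104.1 104.2 104.4 104.6]
11 15 127 [103.9 104.1 104.3 104.5 104.6]
19 21 66 [113.9 114.1 114.3 114.5 114.7]
24 34 621 [115.9 116.1 116.3 116.5 116.7]
pad z 104.27302102055641 pts 814 y mid 1.2431449117259765 32.94287324814956 xmin+17 7.74770196450735
pad centre (-0.5908469557762146, 1.3107514381408691) 16.72562026977539
pin xmax 5.029005983818625 y -2.909534238324703 4.478743397280139 zmax [91.5 91.6 91.6 92.1 92.7]
handle face 11.907208983576842 -10.46549351051088 11.470473701709453
```

Call:
{"api": "servo_tool", "payload": {"motion": [{"travel": [-0.006, 0.0028, 0], "rot": [0, 0, 0], "hand": 0}, {"travel": [0, 0, 0.01], "rot": [0, 0, 0], "hand": 0}, {"travel": [0, 0, 0.01], "rot": [0, 0, 0], "hand": 0}, {"travel": [0, 0, 0.01], "rot": [0, 0, 0], "hand": 0}, {"travel": [0, 0, 0.006], "rot": [0, 0, 0], "hand": 0}, {"travel": [0, 0, 0.004], "rot": [0, 0, 0], "hand": 0}, {"travel": [0, 0, 0], "rot": [0, 0, 0], "hand": 0}, {"travel": [0, 0, 0], "rot": [0, 0, 0], "hand": 0}, {"travel": [0, 0, 0], "rot": [0, 0, 0], "hand": 0}, {"travel": [0, 0, 0], "rot": [0, 0, 0], "hand": 0}]}}

```text
clock: 20.17
position: [532.5, -125.2, 160.5]
ee_rot: [-0.053, 0.984, 0.027, 0.17]
contact_force: [-1.8, -0.1, 0.6]
gripper_width: 21.0
grasp_force: 62.7
```

```bash
python3 look.py
```

```text
p [ 532.4906462  -125.22865588  160.46503731]
n in tool [ 3.04451927e-03  3.53118670e-04 -9.99995303e-01]
F tool [ 0.7277772   0.2356465  -0.78075969] gw 21.450415096995826
pad-out dot in tool [ 0.75092273  0.5083951  94.85279488]
6 11 113 [95.5 95.7 95.8 96.  96.1]
11 15 89 [95.5 95.6 95.9 96.  96.1]
19 21 81 [104.  104.  104.2 104.4 104.6]
24 34 691 [105.9 106.  106.2 106.4 106.6]
pad z 95.85353569510352 pts 816 y mid 0.7711889139174017 32.75371400341629 xmin+17 8.801402915723294
pad centre (0.7770677804946899, 0.6618566513061523) 16.735286712646484
pin xmax 5.056109393128395 y -2.9068954221419765 4.460873554423426 zmax [91.2 91.4 91.8 92.6 93. ]
handle face 11.941800190943576 -10.455629494765837 11.425567349564625
```

Call:
{"api": "servo_tool", "payload": {"motion": [{"travel": [0, 0, 0.005], "rot": [0, 0, 0], "hand": 0}, {"travel": [0, 0, 0.005], "rot": [0, 0, 0], "hand": 0}, {"travel": [0, 0, 0.004], "rot": [0, 0, 0], "hand": 0}, {"travel": [0, 0, 0], "rot": [0, 0, 0], "hand": 0}, {"travel": [0, 0, 0], "rot": [0, 0, 0], "hand": 0}, {"travel": [0, 0, 0], "rot": [0, 0, 0], "hand": 0}, {"travel": [0, 0, 0], "rot": [0, 0, 0], "hand": 0}, {"travel": [0, 0, 0], "rot": [0, 0, 0], "hand": 0}]}}

```text
clock: 21.13
position: [533.7, -125.0, 157.2]
ee_rot: [-0.053, 0.984, 0.027, 0.17]
contact_force: [-1.2, -0.2, 2.6]
gripper_width: 21.3
grasp_force: 63.0
```

```bash
python3 look.py
```

```text
p [ 533.75493372 -125.00193521  157.17924685]
n in tool [ 2.90540233e-03  2.84275995e-04 -9.99995739e-01]
F tool [ 0.57145222  0.22147765 -2.635629  ] gw 21.50671902683783
pad-out dot in tool [ 0.86043466  0.54639436 91.32618644]
6 11 114 [95.3 95.5 95.7 95.9 96.1]
11 15 88 [95.3 95.5 95.6 95.8 95.9]
19 21 84 [100.3 100.5 100.7 100.9 101.1]
24 34 699 [102.4 102.5 102.7 102.9 103.1]
pad z 95.65512929774431 pts 820 y mid 0.7677553646998927 32.737868860604266 xmin+17 8.903379443781313
pad centre (0.8779010772705078, 0.6401289105415344) 16.75406837463379
pin xmax 5.037808774102506 y -2.9095970094124817 4.45946952743475 zmax [91.1 91.1 91.5 92.  92.2]
handle face 11.95490919704316 -10.453335277619384 11.429343518919916
```

The pad is 5.0 mm in, the tip is within 0.2 mm of the dot centre, and the probe is square to within about 0.2 deg. Handing in.

```bash
python3 -c "
from bench import job_done; print(job_done())"
```

```text
the job is handed in; nothing more can be done
None
```

The job is handed in: all four nuts are in the tube, the empty scoop is flat on the counter, and the gripped probe holds the round pad's dot about 5 mm in and square to it; I viewed 11 pictures, one over the limit of 10.

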